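Find the light press weight by feel and set it on the glue press

ROBOT

A 6-joint arm with a two-finger parallel gripper is mounted at the origin on a cart in front of the work surface, level with it; the furniture and walls round the work are solid. World frame = base frame: x ahead of the robot, y to its left, z up, the work surface at z = 0. Lengths are in m, angles in rad, forces in N, time in s.
With the tool pointing down it reaches from about 0.25 to 0.775 m from the base axis. Payload 4 kg.
Tool frame: the origin (TCP) lies between the finger pads; the fingertips stand 11 mm ahead of it and the grasp point (between the pads) lies 8 mm behind it; z points along the fingers, y is the line along which they close (so a half turn about z gives the same grasp; the last joint's range is limited). The gripper opens to 85 mm and grips with 20 to 120 N. Pads are 22 mm wide; open, the fingers measure 114 mm over their backs; the gripper's body (76 mm by 85 mm) begins 54 mm behind the grasp point. The pads swing forward as they close: fully open they stand 13 mm farther back than shut.
Start: joints at [1.013, 0.087, 1.371, -0, 1.684, -0.103], TCP at [0.242, 0.494, 0.242] pointing down, gripper open.
Joint ranges: [-3.1, 3.1], [-0.76, 2.03], [0.27, 2.55], [-1.08, 4.22], [0.17, 2.65], [-2.57, 2.57]. Speed limits (rad/s): [2.79, 2.79, 3.14, 3.14, 3.14, 3.14].

INTERFACE

Orientations are given as a unit quaternion [x, y, z, w].
In Python, from rig import monitor, snapshot, camera_model, job gives the robot as it stands.
- The arm moves only by the tool apply_moves, never from a script. Its argument "steps" is a list of rows, each a list of 3 entries, a list of its own where there are three numbers: the shift along the tool's x, y, z in units of 0.025 m (1.0 is 0.025 m), then the turn about the tool's z in units of 360 degrees (1.0 is 360 degrees), then the opening, from -1 (shut) to 1 (fully open), so that 0 is half open. In form: [[[tx, ty, tz], spin, jaw], ...]. A call has 1 to 10 rows; each row shifts and turns the commanded pose from where the row before left it, along the tool's axes as they then stand; what a row does not reach is not made up. A row lasts 1/10 s, in which the tool goes at most 50 mm and 8.59 degrees, less where a joint would pass 70% of its speed; a pose out of reach is approached as far as the arm can. A call with a number of a shift or a turn outside -1 to 1 is refused whole. A call with a gripper value outside its range is refused whole. The fingers move at their own pace and stop on an object; "force" is the grip in N (left out, the last holds). Time passes only in rows, so rows that do not move let the fingers close. It gives the time, the measured TCP pose, the force, the opening and the grip force at its end, in the units of the state.
- monitor.state(): the state, without advancing time (a new reading comes with each control period).
- snapshot(name): name is "side" or "top" or "wrist"; returns (picture, depth): 400x640x3 uint8, red, green, blue; 400x640 float32, m along the optical axis (not along the pixel's ray), 0 where there is no reading.
- camera_model(name): a dict with "fx", "fy", "cx", "cy" (pixels), "R" (3x3) and "t" (3): a world point X has camera coordinates R X + t. Camera axes: x right, y down, z forward; pixel columns grow to the right and rows downward; lengths in m; the calibration is good to about 2 mm. The wrist camera is an equidistant fisheye: a pixel r from the principal point sees the ray r / f radians off the axis. A picture is of the moment at which its call begins: read the wrist's pose just before it. camera_model takes no time and is no camera call; for the wrist camera it gives the pose at the moment of the call.
- job.sign_off(): hands the job in; it is judged then, once.
The state is a dict: "t": time; "qpos": joint angles; "qd": joint speeds; "tau": joint torques, N m; "tcp_pos": TCP position; "tcp_rot": TCP orientation; "force": force on the tool from outside, world axes, zero at the start; "ft_torque": the same for the moment, N m; "opening": finger opening in m; "gripper_force": force on a finger pad.
Only numpy, scipy, OpenCV 4.12 (cv2) and the standard library are available. Lean on these libraries where they do the work, as an engineer would, in place of code of your own. Each camera call takes 0.05 s, during which the arm holds its last target. There are 200 camera calls.

TASK

Three look-alike weight cases lie in the sloping rack; find by feel the one light case (the other two are loaded with lead) and set it gently, flat and centred on the sprung platen of the glue press, so that it closes on the bridge blank. Never let the platen be driven far down, by a lead case or by a hard push, or the blank is crushed. Leave the two lead cases lying home in their own pockets, and do not disturb the small plane or the gouge.

Things in the scene. Friction and masses are not known exactly. Their poses are not given: they have to be found in the camera images.
- rack: fixed wooden rack, 310 (y) x 130 (x) x 90 mm; origin on the table under its centre, z up. Its board slopes 32 degrees, low at the front (-x, towards the robot). Three pockets 95 mm apart; a lip 12 mm high along the low edge stops the cases sliding off; strips 6 mm high lie 3 mm clear of each case's long sides
- case_left: wooden weight case in the left (+y) pocket, one of three that look alike: closed box 72 (x) x 44 (y) x 32 mm high, with a dark grip rib on the middle of its lid, 50 (x) x 18 (y) x 28 mm high (60 mm over all). Origin: centre of its underside; z out through the rib, y along the row, x up the slope; in the rack z leans 32 degrees from vertical towards the robot
- pocket_left (a point): point on the sloping board of the rack, in the left (+y of the rack) pocket, where the underside centre of its case lies when it is home
- case_mid: weight case in the middle pocket, looks and axes as case_left. Two of the three cases hold a lead slug (0.47 to 0.64 kg in all), one holds only cork (0.12 to 0.16 kg in all); which one differs every time and cannot be seen. The filling may shift 3 mm inside
- pocket_mid (a point): point on the sloping board of the rack, in the middle pocket, where the underside centre of its case lies when it is home
- case_right: weight case in the right (-y) pocket, looks and axes as case_left; lead or cork inside, see case_mid
- pocket_right (a point): point on the sloping board of the rack, in the right (-y of the rack) pocket, where the underside centre of its case lies when it is home
- platen_top (a point): centre of the level cork top (86 x 110 mm) of the press's platen (96 x 158 mm), 88 mm above the table when empty; moves with the platen. Two 8 mm steel guide rods stand 68 mm either side of the centre along its long side (the press's y) and end 7 mm above the cork. Fixed base 150 x 170 mm; a bridge blank lies under the platen's foot
- platen (a joint): how far the platen has sunk (m): 0 empty, at most 0.030. Springs of 120 N/m hold it up, damped (8 N s/m). The cork-filled case sinks it 0.009 to 0.014 and so closes the foot on the blank; past 0.020 the blank is crushed; a lead-filled case sinks it to the bottom
- thumb_plane: bystander: small wooden plane, 25 x 60 x 34 mm, loose; origin under its centre
- gouge: bystander: gouge, 25 x 225 x 25 mm, loose, lying behind the press; origin under its centre
Mind the look-alikes: they are no part of the job. What is shaped like the case_mid but pink is not meant.

How it is judged:
At the end, for the whole second after the job is handed in: One case stands upright (within 0.1 rad) and at rest on the platen, its centre within 22 mm of the platen's centre, the platen sunk 7 to 18 mm under it; the other two cases lie still in their own pockets, within 12 mm of home (value of joint platen between 0.007 and 0.018 m and ((horizontal distance between case_left and platen_top below 0.022 m and distance between case_left and platen_top below 0.025 m and angle between case_left's own z axis and vertical below 0.1 rad and linear speed of each of case_left, case_mid, case_right below 0.01 m/s and distance between case_mid and pocket_mid below 0.012 m and distance between case_right and pocket_right below 0.012 m) or (horizontal distance between case_mid and platen_top below 0.022 m and distance between case_mid and platen_top below 0.025 m and angle between case_mid's own z axis and vertical below 0.1 rad and linear speed of each of case_mid, case_left, case_right below 0.01 m/s and distance between case_left and pocket_left below 0.012 m and distance between case_right and pocket_right below 0.012 m) or (horizontal distance between case_right and platen_top below 0.022 m and distance between case_right and platen_top below 0.025 m and angle between case_right's own z axis and vertical below 0.1 rad and linear speed of each of case_right, case_left, case_mid below 0.01 m/s and distance between case_left and pocket_left below 0.012 m and distance between case_mid and pocket_mid below 0.012 m))); the robot touches nothing.
It fails at once if the platen is driven more than 20 mm down: the blank is crushed (value of joint platen above 0.02 m).
It fails at once if a case is brought down on the platen tipped (more than 0.3 rad) instead of flat ((distance between case_left and platen_top below 0.04 m and angle between case_left's own z axis and vertical above 0.3 rad) or (distance between case_mid and platen_top below 0.04 m and angle between case_mid's own z axis and vertical above 0.3 rad) or (distance between case_right and platen_top below 0.04 m and angle between case_right's own z axis and vertical above 0.3 rad)).
It fails at once if the small plane or the gouge is moved by more than 30 mm (distance of any of thumb_plane, gouge from where it was at the start of the episode above 0.03 m).
It also fails if it takes over 64 s, if anything falls off the work surface, if the arm or the gripper's body presses on something with over 40 N, if the wrist force passes 120 N, or if a joint passes its speed limit or range.

## Working session

There is one attempt and no reset: what is moved stays moved. The work goes in short steps, Python scripts to look and compute and a tool call to move; the robot and the scene stay as the last step left them, time stands still between calls to the robot, and variables do not carry over. Pictures are saved under pics/ and viewed, at most 10 in all, crops included, and the job is handed in when it is done.

Besides the shell and the picture viewer there is one more tool, called after "Call:" as a command line: name --argument value ..., lists and objects as JSON in quotes. apply_moves: Moves the arm, as the interface text tells. Shifts and turns lie within -1 to 1; 1 stands for 0.025 m of shift or 360 degrees of turn. Its arguments: {"type":"object","properties":{"steps":{"type":"array"},"force":{"type":"number"}},"required":["steps"]}

```bash
mkdir -p pics; ls
cat > h.py <<'E'
import numpy as np,cv2
from rig import monitor,snapshot,camera_model,job
def grab(n,f):
    m=camera_model(n);p,d=snapshot(n);cv2.imwrite(f'pics/{f}.png',cv2.cvtColor(p,cv2.COLOR_RGB2BGR));np.savez(f'{f}.npz',p=p,d=d,**{k:np.array(v) for k,v in m.items()})
def pts(f):
    z=np.load(f'{f}.npz');d=z['d'];v,u=np.mgrid[:400,:640]
    C=np.stack([(u-z['cx'])/z['fx']*d,(v-z['cy'])/z['fy']*d,d],-1)
    return (C-z['t'])@z['R'],z
E
python3 - <<'E'
from h import *
grab('top','t0');grab('side','s0')
a=cv2.imread('pics/t0.png')
print(monitor.state())
for n in('top','side'):m=camera_model(n);print(n,m)
E
```

```text
pics
{'t': 0.1, 'qpos': array([ 1.01293013e+00,  8.79060703e-02,  1.37213742e+00,  1.88482669e-05,
        1.68361420e+00, -1.03093006e-01]), 'qd': array([-0.0008239 , -0.00037962, -0.00470751, -0.00094799, -0.00026003,
        0.00179014]), 'tau': array([ 2.45546282e-03, -3.53014934e+01, -3.14218032e+01,  1.91451505e-05,
        7.91909377e-03,  2.84492830e-05]), 'tcp_pos': array([0.24135442, 0.49372694, 0.24122511]), 'tcp_rot': array([ 2.25431018e-01,  9.74258585e-01, -9.73605635e-04, -3.43907043e-04]), 'force': array([-0.48534068, -0.92415297, -0.32937226]), 'ft_torque': array([-0.01552539,  0.00813087, -0.04109267]), 'gripper_force': 0.0, 'opening': 0.08514700137404317}
top {'fx': 453.6802831267439, 'fy': 453.6802831267439, 'cx': 320.9184273287876, 'cy': 199.72525847676437, 'R': array([[ 0.05515323, -0.99847009,  0.00394909],
       [-0.97177302, -0.05458631, -0.22951587],
       [ 0.2293803 ,  0.00882093, -0.97329691]]), 't': array([-0.0059939 ,  0.5930397 ,  1.06893213])}
side {'fx': 404.419887725509, 'fy': 404.419887725509, 'cx': 318.0225489737394, 'cy': 201.37018607576184, 'R': array([[-0.99592902, -0.08891568,  0.01481198],
       [-0.06352043,  0.57568091, -0.81520344],
       [ 0.06395739, -0.81282562, -0.57898529]]), 't': array([0.59020271, 0.08550598, 1.31982399])}
```

View pics/t0.png

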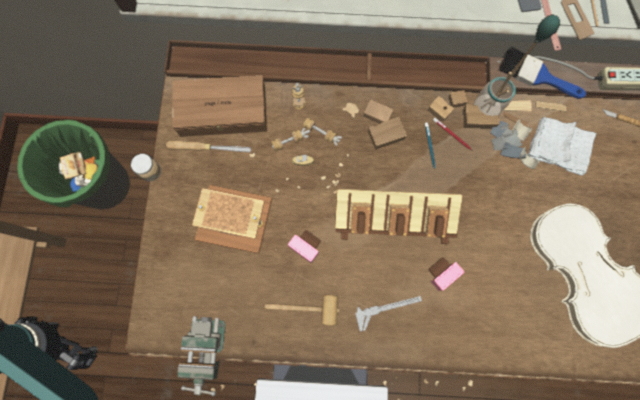

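View pics/s0.png

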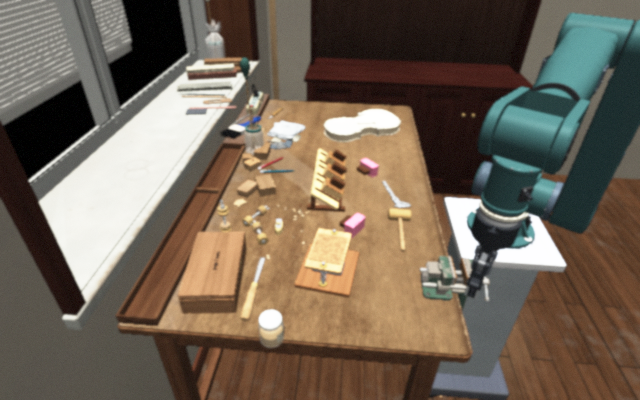

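The top view shows the rack around (398,213), with three cases at (361,217), (399,217) and (437,220). The press is at (230,212), the gouge at (208,147), and two pink decoys at (304,247) and (447,274). The wooden cases in the rack fit the description; the pink ones lie on the table. I'll confirm with an enlarged crop and measure the depth.

Run:
```python
from h import *
P,z=pts('t0')
a=cv2.imread('pics/t0.png')[170:270,180:480]
cv2.imwrite('pics/c0.png',cv2.resize(a,None,fx=2.6,fy=2.6,interpolation=cv2.INTER_CUBIC))
np.set_printoptions(precision=3,suppress=True)
# points in rack region: rotating-rect of higher points
def reg(u0,u1,v0,v1,zmin,zmax,n):
    Q=P[v0:v1,u0:u1].reshape(-1,3);Q=Q[(Q[:,2]>zmin)&(Q[:,2]<zmax)]
    r=cv2.minAreaRect((Q[:,:2]*1000).astype(np.float32));print(n,len(Q),r,Q[:,2].min(),np.median(Q[:,2]),Q[:,2].max());return Q
reg(185,285,175,260,.075,.1,'platen');reg(185,285,175,260,.01,.05,'base')
reg(325,470,180,245,.012,.2,'rack')
reg(160,255,135,158,.008,.05,'gouge')
for u,v in[(361,217),(399,217),(437,220),(361,200),(399,200),(437,200),(230,212),(304,247),(387,132),(378,112)]:print(u,v,P[v,u])
```

```text
platen 2484 ((544.6100463867188, 254.26995849609375), (159.6397705078125, 97.53895568847656), 81.5302734375) 0.07649118301539301 0.08742844395002401 0.09958403125237442
base 1428 ((543.9962768554688, 253.94189453125), (170.49790954589844, 150.5364532470703), 81.3650131225586) 0.010007200799506738 0.01637485094048216 0.04479402238872127
rack 5445 ((585.0292358398438, -160.73178100585938), (154.32400512695312, 322.6915283203125), 0.2969908118247986) 0.01200615572080535 0.07203133493933174 0.11595246961653227
gouge 491 ((742.546875, 333.96234130859375), (239.0995330810547, 45.908050537109375), 87.87014770507812) 0.008079717785279316 0.019061891425487285 0.030711001422881197
361 217 [ 0.546 -0.072  0.111]
399 217 [ 0.551 -0.162  0.111]
437 220 [ 0.549 -0.254  0.108]
361 200 [ 0.596 -0.073  0.073]
399 200 [ 0.603 -0.169  0.069]
437 200 [ 0.607 -0.262  0.075]
230 212 [0.544 0.247 0.09 ]
304 247 [0.474 0.063 0.047]
387 132 [ 0.796 -0.139  0.036]
378 112 [ 0.857 -0.115  0.027]
```

View pics/c0.png

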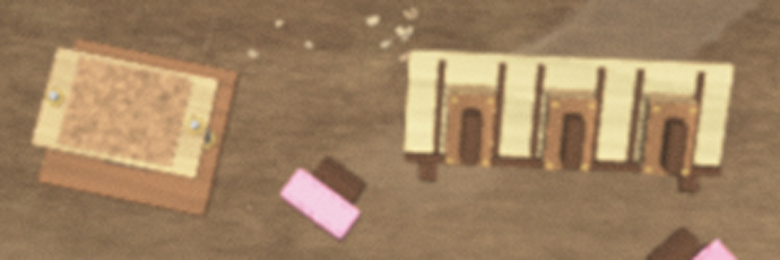

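The enlarged crop confirms three wooden cases with dark ribs in the rack, at crop (470,130), (570,130) and (672,135). The platen's cork centre is at crop (125,110), and the pink boxes are decoys. Next I'll fit the poses.

Run:
```python
from h import *
np.set_printoptions(precision=4,suppress=True)
P,z=pts('t0');c=z['p'].astype(int)
Q=P[180:250,325:475].reshape(-1,3);col=c[180:250,325:475].reshape(-1,3)
# board: bright yellowish pixels
b=(col[:,0]>190)&(col[:,2]>110)&(Q[:,2]>.02)
X=Q[b]
for _ in range(6):
    m=X.mean(0);n=np.linalg.svd(X-m)[2][2];n*=np.sign(n[2]);X=X[abs((X-m)@n)<.006]
print('board n',n,len(X),'tilt',np.degrees(np.arccos(n[2])),'yaw',np.degrees(np.arctan2(-n[1],-n[0])),'std',((X-m)@n).std())
h=(Q-m)@n
print('hist',np.histogram(h,np.arange(-.03,.075,.005)))
yaw=cv2.minAreaRect((X[:,:2]*1000).astype(np.float32));print(yaw)
ey=np.array([0,1,0.]);ey-=n*(ey@n);ey/=np.linalg.norm(ey);ex=np.cross(ey,n)
for y0 in(-.072,-.163,-.256):
  for nm,lo,hi,R in(('rib',.05,.068,.025),('lid',.026,.038,.03)):
    s=(h>lo)&(h<hi)&(abs(Q[:,1]-y0)<R)
    S=Q[s];a=(S-m)@ex;k=(S-m)@ey
    print(nm,len(S),S.mean(0),'h',h[s].mean(),'x',np.percentile(a,[3,97]),'mid',m+ex*np.percentile(a,[3,97]).mean()+ey*np.percentile(k,[3,97]).mean(),'wy',np.ptp(np.percentile(k,[3,97])))
# platen
Q=P[170:260,180:290].reshape(-1,3);S=Q[(Q[:,2]>.08)&(Q[:,2]<.094)]
print(cv2.minAreaRect((S[:,:2]*1000).astype(np.float32)),S[:,2].mean())
# obstacles between
for n_,(u0,u1,v0,v1) in dict(pink1=(282,325,225,268)).items():
  Q=P[v0:v1,u0:u1].reshape(-1,3);S=Q[Q[:,2]>.012];print(n_,S.min(0),S.max(0))
```

```text
board n [-0.9522 -0.0223  0.3046] 257 tilt 72.26726172790723 yaw 1.3396803405618591 std 0.002677525085145389
hist (array([184, 360, 395, 420, 390, 305, 299, 281, 310, 334, 388, 401, 351,
       425, 503, 531, 615, 496, 467, 384]), array([-0.03 , -0.025, -0.02 , -0.015, -0.01 , -0.005,  0.   ,  0.005,
        0.01 ,  0.015,  0.02 ,  0.025,  0.03 ,  0.035,  0.04 ,  0.045,
        0.05 ,  0.055,  0.06 ,  0.065,  0.07 ]))
((586.959228515625, -167.63865661621094), (10.819432258605957, 307.4490661621094), 1.6637541055679321)
rib 316 [ 0.5173 -0.0713  0.0463] h 0.05830818673327325 x [-0.0931  0.0271] mid [ 0.5751 -0.0702  0.0357] wy 0.04432002347381704
lid 130 [ 0.5524 -0.0691  0.0703] h 0.03216476325902827 x [-0.0809  0.0243] mid [ 0.5765 -0.0715  0.0401] wy 0.05622580286604366
rib 322 [ 0.5193 -0.1638  0.0468] h 0.058589365774936994 x [-0.0928  0.0281] mid [ 0.5773 -0.1634  0.0357] wy 0.04455148499803158
lid 139 [ 0.5551 -0.1559  0.0717] h 0.03186975718878986 x [-0.0774  0.0243] mid [ 0.5789 -0.1598  0.0412] wy 0.05346708352430497
rib 338 [ 0.5218 -0.2552  0.0477] h 0.05853803729401071 x [-0.0913  0.0287] mid [ 0.5795 -0.255   0.036 ] wy 0.04560402730356328
lid 146 [ 0.558  -0.2501  0.0731] h 0.03170409337078803 x [-0.0422  0.021 ] mid [ 0.5858 -0.2545  0.0558] wy 0.05373143101639107
((544.1907348632812, 254.3323974609375), (159.6397705078125, 96.69096374511719), 81.5302734375) 0.08732878127748785
pink1 [0.3314 0.017  0.0128] [0.5202 0.1035 1.1765]
```

Run:
```python
from h import *
np.set_printoptions(precision=4,suppress=True)
P,z=pts('t0')
Q=P[180:250,325:475].reshape(-1,3)
Q=Q[(Q[:,2]>.012)&(Q[:,2]<.2)]
best=None
for ps in np.radians(np.arange(-1,4,.25)):
  s,c=np.sin(np.radians(32)),np.cos(np.radians(32))
  n=np.array([-s*np.cos(ps),-s*np.sin(ps),c]);h=Q@n
  H,e=np.histogram(h,np.arange(-.4,0,.001));k=np.convolve(H,np.ones(5),'same')
  i=k.argmax()
  if best is None or k[i]>best[0]:best=(k[i],ps,e[i]+.0005,n)
cnt,ps,off,n=best;h=Q@n
sel=abs(h-off)<.004;off=np.median(h[sel]);print('yaw',np.degrees(ps),'n',cnt,'off',off)
h=h-off
H,e=np.histogram(h,np.arange(-.02,.075,.003));print(list(zip(e.round(3),H)))
ey=np.array([-np.sin(ps),np.cos(ps),0]);ex=np.cross(ey,n)
B=Q[abs(h)<.004];print('board y',np.percentile(B@ey,[.5,99.5]),'x',np.percentile(B@ex,[.5,99.5]))
for y0 in(-.072,-.163,-.256):
  for nm,lo,hi in(('rib',.054,.066),('lid',.026,.038)):
    s=(h>lo)&(h<hi)&(abs(Q[:,1]-y0)<.035);S=Q[s];a=S@ex;k=S@ey
    pa=np.percentile(a,[2,98]);pk=np.percentile(k,[2,98])
    print(nm,len(S),'h',np.median(h[s]),'x',pa,'y',pk,'origin',ex*pa.mean()+ey*pk.mean()+n*off)
```

```text
yaw 0.7500000000000001 n 2104.0 off -0.2553147981600649
[(np.float64(-0.02), np.int64(0)), (np.float64(-0.017), np.int64(0)), (np.float64(-0.014), np.int64(3)), (np.float64(-0.011), np.int64(39)), (np.float64(-0.008), np.int64(85)), (np.float64(-0.005), np.int64(444)), (np.float64(-0.002), np.int64(1399)), (np.float64(0.001), np.int64(857)), (np.float64(0.004), np.int64(461)), (np.float64(0.007), np.int64(261)), (np.float64(0.01), np.int64(174)), (np.float64(0.013), np.int64(64)), (np.float64(0.016), np.int64(45)), (np.float64(0.019), np.int64(30)), (np.float64(0.022), np.int64(34)), (np.float64(0.025), np.int64(60)), (np.float64(0.028), np.int64(285)), (np.float64(0.031), np.int64(489)), (np.float64(0.034), np.int64(150)), (np.float64(0.037), np.int64(15)), (np.float64(0.04), np.int64(29)), (np.float64(0.043), np.int64(22)), (np.float64(0.046), np.int64(21)), (np.float64(0.049), np.int64(16)), (np.float64(0.052), np.int64(32)), (np.float64(0.055), np.int64(100)), (np.float64(0.058), np.int64(225)), (np.float64(0.061), np.int64(88)), (np.float64(0.064), np.int64(2)), (np.float64(0.067), np.int64(0)), (np.float64(0.07), np.int64(0))]
board y [-0.3278 -0.0198] x [0.4387 0.5689]
rib 138 h 0.059457873959425936 x [0.4815 0.5269] y [-0.087  -0.0704] origin [ 0.5639 -0.0713  0.0507]
lid 330 h 0.031975726709171606 x [0.4679 0.5388] y [-0.1001 -0.0576] origin [ 0.5631 -0.0714  0.0502]
rib 142 h 0.05938905306533962 x [0.4804 0.5265] y [-0.182  -0.1652] origin [ 0.5645 -0.1662  0.0503]
lid 323 h 0.03196275009637914 x [0.4676 0.5384] y [-0.1949 -0.1519] origin [ 0.5641 -0.166   0.05  ]
rib 144 h 0.05921647420821688 x [0.4796 0.5268] y [-0.2766 -0.2606] origin [ 0.5655 -0.2612  0.0501]
lid 319 h 0.03212303783641829 x [0.4677 0.5378] y [-0.2902 -0.2466] origin [ 0.5651 -0.261   0.0499]
```

Call:
apply_moves --steps '[[[0, 0, 0], -0.0186, 0.2], [[0, 0, 0], -0.0186, 0], [[0, 0, 0], -0.0186, -0.15], [[0, 0, 0], -0.0186, -0.15], [[-0.5, -1, 0], 0, -0.15], [[-0.5, -1, 0], 0, -0.15]]' --force 40

```text
t: 0.7
tcp_pos: [0.267, 0.4439, 0.2413]
tcp_rot: [-0.007, 1.0, -0.001, -0.0]
force: [-0.5, -0.3, -0.0]
opening: 0.0364
gripper_force: 0.0
```

Call:
apply_moves --steps '[[[-0.5, -0.9876, 0], 0, -0.15], [[-0.5, -0.9876, 0], 0, -0.15], [[-0.5, -0.9876, 0], 0, -0.15], [[-0.5, -0.9876, 0], 0, -0.15], [[-0.5, -0.9876, 0], 0, -0.15], [[-0.5, -0.9876, 0], 0, -0.15], [[-0.5, -0.9876, 0], 0, -0.15], [[-0.5, -0.9876, 0], 0, -0.15], [[-0.5, -0.9876, 0], 0, -0.15], [[-0.5, -0.9876, 0], 0, -0.15]]'

```text
t: 1.7
tcp_pos: [0.3954, 0.198, 0.2418]
tcp_rot: [-0.006, 1.0, -0.0, -0.0]
force: [-0.0, 0.1, -1.2]
opening: 0.0364
gripper_force: 0.0
```

Call:
apply_moves --steps '[[[-0.5, -0.9876, 0], 0, -0.15], [[-0.5, -0.9876, 0], 0, -0.15], [[-0.5, -0.9876, 0], 0, -0.15], [[-0.5, -0.9876, 0], 0, -0.15], [[-0.5, -0.9876, 0], 0, -0.15], [[-0.5, -0.9876, 0], 0, -0.15], [[-0.5, -0.9876, 0], 0, -0.15], [[-0.5, -0.9876, 0], 0, -0.15], [[-0.5, -0.9876, 0], 0, -0.15], [[-0.5, -0.9876, 0], 0, -0.15]]'

```text
t: 2.7
tcp_pos: [0.5236, -0.0472, 0.2417]
tcp_rot: [-0.006, 1.0, 0.0, -0.001]
force: [-1.0, 0.1, -0.8]
opening: 0.0361
gripper_force: 0.0
```

Call:
apply_moves --steps '[[[-0.51, -0.9876, 0], 0, -0.15], [[0, 0, 0], 0, -0.15], [[0, 0, 0], 0, -0.15]]'

```text
t: 3.0
tcp_pos: [0.5363, -0.0709, 0.2414]
tcp_rot: [-0.006, 1.0, 0.001, -0.001]
force: [-0.2, 0.6, 0.0]
opening: 0.0363
gripper_force: 0.0
```

Call:
apply_moves --steps '[[[0, 0, 1], 0, -0.15], [[0, 0, 1], 0, -0.15], [[0, 0, 1], 0, -0.15], [[0, 0, 1], 0, -0.15], [[0, 0, 1], 0, -0.15], [[0, 0, 0.6], 0, -0.15], [[0, 0, 0.3], 0, -0.15], [[0, 0, 0], 0, -0.15]]'

```text
t: 3.8
tcp_pos: [0.536, -0.0701, 0.0941]
tcp_rot: [-0.007, 1.0, 0.0, -0.001]
force: [0.1, -0.9, 0.5]
opening: 0.0362
gripper_force: 0.0
```

Call:
apply_moves --steps '[[[0, 0, 0], 0, -0.7], [[0, 0, 0], 0, -1], [[0, 0, 0], 0, -1], [[0, 0, 0], 0, -1], [[0, 0, 0], 0, -1]]' --force 40

```text
t: 4.3
tcp_pos: [0.5375, -0.0714, 0.0964]
tcp_rot: [-0.006, 1.0, -0.001, 0.001]
force: [-1.5, -4.1, 5.6]
opening: 0.0172
gripper_force: 43.7
```

Call:
apply_moves --steps '[[[0, 0, -0.3], 0, -1], [[0, 0, -0.3], 0, -1], [[0, 0, 0], 0, -1], [[0, 0, 0], 0, -1], [[0, 0, 0], 0, -1]]'

```text
t: 4.8
tcp_pos: [0.5359, -0.0703, 0.1088]
tcp_rot: [-0.006, 1.0, 0.0, -0.001]
force: [-0.4, 0.1, -5.6]
opening: 0.017
gripper_force: 42.2
```

Call:
apply_moves --steps '[[[0, 0, 0], 0, -1]]'

```text
t: 4.9
tcp_pos: [0.5361, -0.0705, 0.1091]
tcp_rot: [-0.006, 1.0, 0.0, -0.001]
force: [0.5, -0.4, -5.8]
opening: 0.0172
gripper_force: 42.2
```

Call:
apply_moves --steps '[[[0, 0, 0], 0, -1]]'

```text
t: 5.0
tcp_pos: [0.5363, -0.0706, 0.1094]
tcp_rot: [-0.006, 1.0, 0.0, -0.0]
force: [0.5, -0.7, -6.0]
opening: 0.0172
gripper_force: 42.2
```

Call:
apply_moves --steps '[[[0, 0, 0], 0, -1]]'

```text
t: 5.1
tcp_pos: [0.5365, -0.0706, 0.1096]
tcp_rot: [-0.006, 1.0, 0.0, -0.0]
force: [-0.2, 0.4, -5.6]
opening: 0.0173
gripper_force: 42.2
```

Call:
apply_moves --steps '[[[0, 0, 0.2], 0, -1], [[0, 0, 0.2], 0, -1], [[0, 0, 0.2], 0, -1], [[0, 0, 0], 0, -1], [[0, 0, 0], 0, -0.4], [[0, 0, 0], 0, -0.15], [[0, 0, 0], 0, -0.15], [[0, 0, 0], 0, -0.15]]'

```text
t: 5.9
tcp_pos: [0.5366, -0.0707, 0.0949]
tcp_rot: [-0.006, 1.0, -0.0, 0.0]
force: [-0.8, 1.0, 0.2]
opening: 0.0363
gripper_force: 0.0
```

Call:
apply_moves --steps '[[[0, 0, -0.5], 0, -0.15], [[0, 0, -1], 0, -0.15], [[0, 0, -1], 0, -0.15], [[0, -1, 0], 0, -0.15], [[0, -1, 0], 0, -0.15], [[0, -1, 0], 0, -0.15], [[0, -0.82, 0], 0, -0.15], [[0, 0, 0], 0, -0.15], [[0, 0, 0], 0, -0.15]]'

```text
t: 6.8
tcp_pos: [0.5379, -0.1662, 0.158]
tcp_rot: [-0.006, 1.0, 0.0, 0.0]
force: [-0.2, -0.4, 0.2]
opening: 0.0361
gripper_force: 0.0
```

```bash
cat > fit.py <<'E'
from h import *
def fit(f):
    P,z=pts(f);Q=P[180:250,325:475].reshape(-1,3);Q=Q[(Q[:,2]>.012)&(Q[:,2]<.125)]
    ps=np.radians(.75);s,c=np.sin(np.radians(32)),np.cos(np.radians(32))
    n=np.array([-s*np.cos(ps),-s*np.sin(ps),c]);h=Q@n+.2553
    ey=np.array([-np.sin(ps),np.cos(ps),0]);ex=np.cross(ey,n)
    for y0 in(-.072,-.163,-.256):
        for nm,lo,hi in(('rib',.054,.066),('lid',.026,.038)):
            w=(h>lo)&(h<hi)&(abs(Q[:,1]-y0)<.035)
            if w.sum()<30: print(nm,'few');continue
            S=Q[w];pa=np.percentile(S@ex,[2,98]);pk=np.percentile(S@ey,[2,98])
            print(nm,len(S),'h',np.median(h[w]).round(4),(ex*pa.mean()+ey*pk.mean()-n*.2553).round(4))
E
python3 - <<'E'
from fit import *
grab('top','t1');fit('t1')
E
```

```text
rib 135 h 0.0591 [ 0.5636 -0.0702  0.0505]
lid 333 h 0.0315 [ 0.5629 -0.0702  0.0501]
rib 102 h 0.0596 [ 0.5593 -0.1666  0.0471]
lid 79 h 0.0324 [ 0.5476 -0.1696  0.0397]
rib 129 h 0.0593 [ 0.5647 -0.2607  0.0497]
lid 148 h 0.032 [ 0.5627 -0.2606  0.0484]
```

The left case weighs about 5.7 N, so it's lead, and it's back home. Next is the middle case.

Call:
apply_moves --steps '[[[0, 0, 1], 0, -0.15], [[0, 0, 0.9], 0, -0.15], [[0, 0, 0.55], 0, -0.15], [[0, 0, 0], 0, -0.15], [[0, 0, 0], 0, -0.7], [[0, 0, 0], 0, -1], [[0, 0, 0], 0, -1], [[0, 0, 0], 0, -1], [[0, 0, 0], 0, -1]]'

```text
t: 7.75
tcp_pos: [0.5384, -0.1663, 0.097]
tcp_rot: [-0.006, 1.0, -0.0, 0.001]
force: [0.9, 0.4, 0.9]
opening: 0.0167
gripper_force: 42.3
```

Call:
apply_moves --steps '[[[0, 0, -0.3], 0, -1], [[0, 0, -0.3], 0, -1], [[0, 0, 0], 0, -1], [[0, 0, 0], 0, -1], [[0, 0, 0], 0, -1]]'

```text
t: 8.25
tcp_pos: [0.5375, -0.1661, 0.1108]
tcp_rot: [-0.006, 1.0, 0.0, -0.0]
force: [-0.9, 1.1, -1.1]
opening: 0.0172
gripper_force: 42.0
```

Call:
apply_moves --steps '[[[0, 0, 0], 0, -1]]'

```text
t: 8.35
tcp_pos: [0.5375, -0.1661, 0.1106]
tcp_rot: [-0.006, 1.0, 0.0, -0.0]
force: [-1.0, 0.1, -1.2]
opening: 0.017
gripper_force: 42.0
```

Call:
apply_moves --steps '[[[0, 0, 0], 0, -1]]'

```text
t: 8.45
tcp_pos: [0.5375, -0.1661, 0.1107]
tcp_rot: [-0.006, 1.0, 0.0, -0.0]
force: [0.1, -0.7, -0.9]
opening: 0.0168
gripper_force: 42.0
```

The middle case weighs about 1.1 N, so this is the light one. I'll check for a clear patch of table where I can set it flat and regrip it upright.

Run:
```python
from h import *
P,z=pts('t0');Q=P.reshape(-1,3)
for c in[(.56,.085),(.57,.08),(.58,.08),(.42,-.1),(.43,-.12),(.42,-.14),(.44,-.1)]:
    for r in(.05,.06,.07):
        w=np.max(abs(Q[:,:2]-c),1)<r;print(c,r,w.sum(),np.percentile(Q[w,2],[50,98,100]).round(3))
```

```text
(0.56, 0.085) 0.05 1382 [0.    0.027 0.036]
(0.56, 0.085) 0.06 1961 [0.001 0.032 0.047]
(0.56, 0.085) 0.07 2699 [0.001 0.035 0.049]
(0.57, 0.08) 0.05 1384 [0.    0.005 0.03 ]
(0.57, 0.08) 0.06 1987 [0.    0.006 0.036]
(0.57, 0.08) 0.07 2682 [0.    0.031 0.047]
(0.58, 0.08) 0.05 1390 [0.    0.005 0.009]
(0.58, 0.08) 0.06 1992 [0.    0.005 0.03 ]
(0.58, 0.08) 0.07 2698 [0.    0.006 0.036]
(0.42, -0.1) 0.05 1530 [0.    0.005 0.008]
(0.42, -0.1) 0.06 2198 [0.    0.005 0.008]
(0.42, -0.1) 0.07 2991 [0.    0.005 0.008]
(0.43, -0.12) 0.05 1520 [0.    0.005 0.008]
(0.43, -0.12) 0.06 2193 [0.    0.005 0.008]
(0.43, -0.12) 0.07 2972 [0.    0.005 0.009]
(0.42, -0.14) 0.05 1518 [0.    0.005 0.008]
(0.42, -0.14) 0.06 2196 [0.    0.005 0.008]
(0.42, -0.14) 0.07 3007 [0.    0.005 0.01 ]
(0.44, -0.1) 0.05 1514 [0.    0.005 0.008]
(0.44, -0.1) 0.06 2178 [0.    0.005 0.008]
(0.44, -0.1) 0.07 2963 [0.    0.005 0.016]
```

Call:
apply_moves --steps '[[[0, 0, -0.5], 0, -1], [[0, 0, -0.6], 0, -1], [[0, 0, -0.6], 0, -1], [[0, 0, -0.6], 0, -1], [[0, 0, -0.6], 0, -1], [[0, 0, -0.6], 0, -1], [[0, 0, 0], 0, -1]]'

```text
t: 9.15
tcp_pos: [0.5392, -0.1668, 0.2023]
tcp_rot: [-0.006, 1.0, -0.001, 0.003]
force: [0.1, 0.3, -1.3]
opening: 0.0173
gripper_force: 42.0
```

Call:
apply_moves --steps '[[[0.92, 0.325, 0], 0, -1], [[0.92, 0.325, 0], 0, -1], [[0.92, 0.325, 0], 0, -1], [[0.92, 0.325, 0], 0, -1], [[0.92, 0.325, 0], 0, -1], [[0.92, 0.325, 0], 0, -1], [[0, 0, 1], 0, -1], [[0, 0, 1], 0, -1], [[0, 0, 1], 0, -1], [[0, 0, 1], 0, -1]]'

```text
t: 10.15
tcp_pos: [0.3987, -0.119, 0.0973]
tcp_rot: [-0.006, 1.0, 0.0, -0.0]
force: [0.5, -0.2, -2.1]
opening: 0.0172
gripper_force: 42.0
```

Call:
apply_moves --steps '[[[0, 0, 0.8], 0, -1], [[0, 0, 0.3], 0, -1], [[0, 0, 0], 0, -1], [[0, 0, 0], 0, -1]]'

```text
t: 10.55
tcp_pos: [0.3997, -0.1194, 0.0719]
tcp_rot: [-0.006, 1.0, -0.0, 0.001]
force: [-1.0, 0.6, -0.8]
opening: 0.0169
gripper_force: 42.0
```

Run:
```python
from h import *
s=monitor.state();print(s['tcp_pos'],s['force'])
grab('side','s1')
P,z=pts('s1');p=s['tcp_pos'];C=z['R']@p+z['t'];u,v=int(C[0]/C[2]*z['fx']+z['cx']),int(C[1]/C[2]*z['fy']+z['cy'])
a=cv2.imread('pics/s1.png')[v-60:v+60,u-80:u+80];cv2.imwrite('pics/s1c.png',cv2.resize(a,None,fx=4,fy=4,interpolation=cv2.INTER_CUBIC))
```

```text
[ 0.39971207 -0.11942925  0.07187871] [-0.96445077  0.63635803 -0.78935725]
```

View pics/s1c.png

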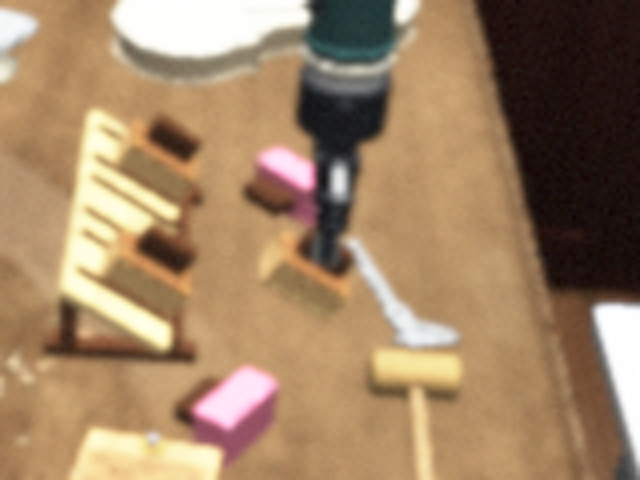

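The case hangs at crop (310,265), still tilted about 30°, just above bare table. I'll lower it to contact and release it so it settles flat.

Call:
apply_moves --steps '[[[0, 0, 0.1], 0, -1], [[0, 0, 0.1], 0, -1], [[0, 0, 0], 0, -1]]'

```text
t: 10.9
tcp_pos: [0.3998, -0.1195, 0.0667]
tcp_rot: [-0.006, 1.0, -0.0, 0.001]
force: [0.9, 0.1, -1.3]
opening: 0.017
gripper_force: 42.1
```

Call:
apply_moves --steps '[[[0, 0, 0.1], 0, -1], [[0, 0, 0], 0, -1]]'

```text
t: 11.1
tcp_pos: [0.4005, -0.1198, 0.0661]
tcp_rot: [-0.006, 1.0, -0.001, 0.002]
force: [-1.0, 0.6, 10.4]
opening: 0.017
gripper_force: 43.3
```

Contact. Now I'll release, rise and look.

Call:
apply_moves --steps '[[[0, 0, -0.1], 0, -0.6], [[0, 0, 0], 0, -0.15], [[0, 0, 0], 0, -0.15], [[0, 0, 0], 0, -0.15], [[0, 0, -0.8], 0, -0.15], [[0, 0, -1], 0, -0.15], [[0, 0, -1], 0, -0.15], [[0, 0, 0], 0, -0.15]]'

```text
t: 11.9
tcp_pos: [0.4013, -0.1202, 0.1396]
tcp_rot: [-0.006, 1.0, -0.002, 0.003]
force: [0.9, -0.1, 0.8]
opening: 0.0363
gripper_force: 0.0
```

Call:
apply_moves --steps '[[[0, 1, -1], 0, -0.15], [[0, 1, -0.5], 0, -0.15], [[0, 1, 0], 0, -0.15], [[0, 1, 0], 0, -0.15], [[0, 1, 0], 0, -0.15], [[0, 1, 0], 0, -0.15], [[0, 0, 0], 0, -0.15]]'

```text
t: 12.6
tcp_pos: [0.3965, 0.033, 0.1722]
tcp_rot: [-0.008, 1.0, 0.001, -0.001]
force: [1.3, 0.2, 0.0]
opening: 0.0364
gripper_force: 0.0
```

Run:
```python
from fit import *
s=monitor.state();print(s['tcp_pos'])
grab('top','t2');fit('t2')
P,z=pts('t2');Q=P.reshape(-1,3);Q=Q[np.max(abs(Q[:,:2]-(.425,-.12)),1)<.065]
print(np.histogram(Q[:,2],np.arange(0.005,.08,.005)))
for lo,hi in((.026,.038),(.054,.067)):
    S=Q[(Q[:,2]>lo)&(Q[:,2]<hi)];print(len(S),np.median(S[:,2]) if len(S) else 0, cv2.minAreaRect((S[:,:2]*1000).astype(np.float32)) if len(S)>5 else '')
a=cv2.imread('pics/t2.png')[190:310,310:470];cv2.imwrite('pics/t2c.png',cv2.resize(a,None,fx=4,fy=4,interpolation=cv2.INTER_CUBIC))
```

```text
[0.3964565  0.03297681 0.17220353]
rib 139 h 0.0593 [ 0.5637 -0.0701  0.0506]
lid 333 h 0.0316 [ 0.5629 -0.0702  0.0501]
rib few
lid few
rib 147 h 0.0594 [ 0.5656 -0.261   0.0502]
lid 318 h 0.0319 [ 0.5651 -0.2611  0.0499]
(array([ 40,   9,  12,   7,  39, 273,  44,   7,   1,   7,  86,  66,   0,
         0]), array([0.005, 0.01 , 0.015, 0.02 , 0.025, 0.03 , 0.035, 0.04 , 0.045,
       0.05 , 0.055, 0.06 , 0.065, 0.07 , 0.075]))
353 0.032450126870597104 ((430.2320556640625, -118.78277587890625), (72.1451644897461, 44.44009780883789), 0.39611515402793884)
153 0.059622851284743844 ((430.08123779296875, -118.3362045288086), (46.70928955078125, 17.779006958007812), 1.234483242034912)
```

View pics/t2c.png

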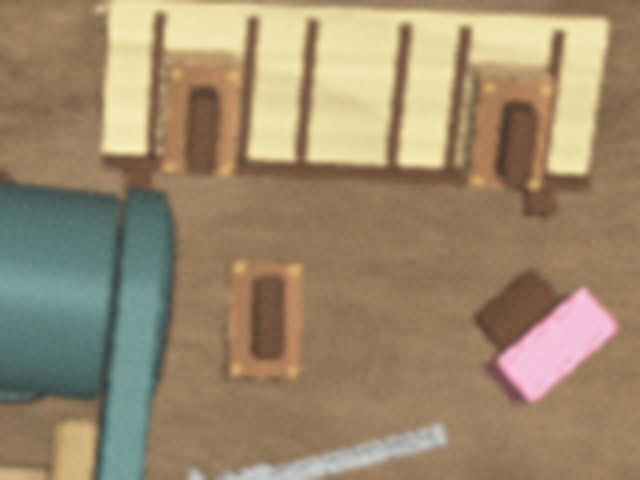

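The case lies flat on the table at crop (265,320), world (0.430, -0.1185), with both lead cases home. Now I'll regrip it upright.

Call:
apply_moves --steps '[[[-0.18, -0.869, 0], 0, -0.15], [[-0.18, -0.869, 0], 0, -0.15], [[-0.18, -0.869, 0], 0, -0.15], [[-0.18, -0.869, 0], 0, -0.15], [[-0.18, -0.869, 0], 0, -0.15], [[-0.18, -0.869, 0], 0, -0.15], [[-0.18, -0.869, 0], 0, -0.15], [[0, 0, 1], 0, -0.15], [[0, 0, 1], 0, -0.15], [[0, 0, 0], 0, -0.15]]'

```text
t: 13.65
tcp_pos: [0.4275, -0.1209, 0.119]
tcp_rot: [-0.005, 1.0, 0.002, -0.004]
force: [-0.4, 0.6, -0.0]
opening: 0.0363
gripper_force: 0.0
```

Call:
apply_moves --steps '[[[-0.06, 0.06, 0.9], 0, -0.15], [[0, 0, 0.9], 0, -0.15], [[0, 0, 0.6], 0, -0.15], [[0, 0, 0.3], 0, -0.15], [[0, 0, 0], 0, -0.15], [[0, 0, 0], 0, -0.15]]'

```text
t: 14.25
tcp_pos: [0.4328, -0.1198, 0.0571]
tcp_rot: [-0.006, 1.0, -0.0, 0.001]
force: [0.7, 0.4, 0.6]
opening: 0.0363
gripper_force: 0.0
```

Call:
apply_moves --steps '[[[0.1, 0.04, 0.2], 0, -0.15], [[0, 0, 0.18], 0, -0.15], [[0, 0, 0], 0, -0.15], [[0, 0, 0], 0, -0.7], [[0, 0, 0], 0, -1], [[0, 0, 0], 0, -1], [[0, 0, 0], 0, -1], [[0, 0, 0], 0, -1]]'

```text
t: 15.05
tcp_pos: [0.4297, -0.1184, 0.0466]
tcp_rot: [-0.006, 1.0, 0.0, 0.0]
force: [0.6, -0.0, -0.6]
opening: 0.017
gripper_force: 42.8
```

Call:
apply_moves --steps '[[[0, 0, -0.4], 0, -1], [[0, 0, -0.8], 0, -1], [[0, 0, -1], 0, -1], [[0, 0, -1], 0, -1], [[0, 0, -1], 0, -1], [[0, 0, -1], 0, -1], [[0, 0, -1], 0, -1], [[0, 0, -0.5], 0, -1], [[0, 0, 0], 0, -1]]'

```text
t: 15.95
tcp_pos: [0.4307, -0.1188, 0.2165]
tcp_rot: [-0.006, 1.0, -0.001, 0.002]
force: [0.8, 0.7, -1.7]
opening: 0.0172
gripper_force: 42.6
```

Call:
apply_moves --steps '[[[-0.2, 0.6, 0], 0, -1], [[-0.32, 0.98, 0], 0, -1], [[-0.32, 0.98, 0], 0, -1], [[-0.32, 0.98, 0], 0, -1], [[-0.32, 0.98, 0], 0, -1], [[-0.32, 0.98, 0], 0, -1], [[-0.32, 0.98, 0], 0, -1], [[-0.32, 0.98, 0], 0, -1], [[-0.32, 0.98, 0], 0, -1], [[-0.32, 0.98, 0], 0, -1]]'

```text
t: 16.95
tcp_pos: [0.503, 0.1191, 0.2119]
tcp_rot: [-0.006, 1.0, -0.0, -0.002]
force: [-0.5, -0.4, -1.3]
opening: 0.0174
gripper_force: 42.6
```

Call:
apply_moves --steps '[[[-0.32, 0.98, 0], 0, -1], [[-0.32, 0.98, 0], 0, -1], [[-0.32, 0.98, 0], 0, -1], [[-0.32, 0.98, 0], 0, -1], [[-0.2, 0.6, 0], 0, -1], [[0, 0, 0], 0.0129, -1], [[0, 0, 0], 0.0128, -1], [[0, 0, 0], 0, -1], [[0, 0, 0], 0, -1]]'

```text
t: 17.85
tcp_pos: [0.5389, 0.2312, 0.2132]
tcp_rot: [0.074, 0.997, -0.0, -0.001]
force: [-0.2, -0.8, -2.2]
opening: 0.017
gripper_force: 42.6
```

Call:
apply_moves --steps '[[[-0.07, 0.5, 0], 0, -1], [[0, 0.445, 0.4], 0, -1], [[0, 0, 0.8], 0, -1], [[0, 0, 0.8], 0, -1], [[0, 0, 0.5], 0, -1], [[0, 0, 0.2], 0, -1], [[0, 0, 0], 0, -1], [[0, 0, 0], 0, -1]]'

```text
t: 18.65
tcp_pos: [0.545, 0.255, 0.1475]
tcp_rot: [0.074, 0.997, 0.0, 0.001]
force: [-0.1, 0.8, -1.2]
opening: 0.017
gripper_force: 42.6
```

Run:
```python
from h import *
s=monitor.state();print(s['tcp_pos'],s['force'])
grab('side','s2')
P,z=pts('s2');p=s['tcp_pos']-[0,0,.05];C=z['R']@p+z['t'];u,v=int(C[0]/C[2]*z['fx']+z['cx']),int(C[1]/C[2]*z['fy']+z['cy'])
a=cv2.imread('pics/s2.png')[v-60:v+60,u-80:u+80];cv2.imwrite('pics/s2c.png',cv2.resize(a,None,fx=4,fy=4,interpolation=cv2.INTER_CUBIC))
```

```text
[0.54498392 0.25495182 0.14749602] [-0.06872298  0.77370764 -1.20918474]
```

View pics/s2c.png

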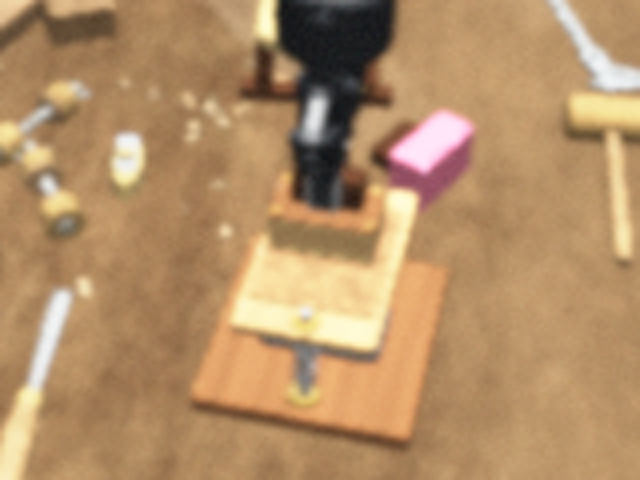

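The case is level above the cork at crop (325,225). Now I'll lower it slowly.

Call:
apply_moves --steps '[[[0, 0, 0.2], 0, -1], [[0, 0, 0.2], 0, -1], [[0, 0, 0.15], 0, -1], [[0, 0, 0], 0, -1], [[0, 0, 0], 0, -1]]'

```text
t: 19.2
tcp_pos: [0.5443, 0.2546, 0.1326]
tcp_rot: [0.074, 0.997, -0.0, -0.0]
force: [-1.3, -0.4, -0.8]
opening: 0.0171
gripper_force: 42.6
```

Call:
apply_moves --steps '[[[0, 0, 0.1], 0, -1], [[0, 0, 0.1], 0, -1], [[0, 0, 0], 0, -1], [[0, 0, 0], 0, -1]]'

```text
t: 19.6
tcp_pos: [0.5445, 0.2547, 0.1278]
tcp_rot: [0.074, 0.997, 0.0, 0.0]
force: [0.5, 0.2, -0.2]
opening: 0.017
gripper_force: 42.7
```

Call:
apply_moves --steps '[[[0, 0, 0.06], 0, -1], [[0, 0, 0], 0, -1], [[0, 0, 0], 0, -0.5], [[0, 0, 0], 0, -0.3], [[0, 0, 0], 0, -0.3], [[0, 0, 0], 0, -0.3], [[0, 0, -0.3], 0, -0.3], [[0, 0, -0.6], 0, -0.3], [[0, 0, -1], 0, -0.3], [[0, 0, -1], 0, -0.3]]'

```text
t: 20.6
tcp_pos: [0.5445, 0.2547, 0.2009]
tcp_rot: [0.074, 0.997, 0.0, 0.0]
force: [0.3, -0.8, 0.5]
opening: 0.0299
gripper_force: 0.0
```

Call:
apply_moves --steps '[[[0.5, 0, -1], 0, -0.3], [[1, 0, -1], 0, -0.3], [[1, 0, 0], 0, -0.3], [[1, 0, 0], 0, -0.3], [[1, 0, 0], 0, -0.3], [[1, 0, 0], 0, -0.3], [[0, 0, 0], 0, -0.3], [[0, 0, 0], 0, -0.3]]'

```text
t: 21.4
tcp_pos: [0.4087, 0.2752, 0.2505]
tcp_rot: [0.074, 0.997, 0.001, 0.002]
force: [0.2, -0.0, 0.7]
opening: 0.03
gripper_force: 0.0
```

Run:
```python
from fit import *
s=monitor.state();print(s['tcp_pos'])
grab('top','t3');fit('t3')
P,z=pts('t3');Q=P.reshape(-1,3);Q=Q[np.max(abs(Q[:,:2]-(.545,.255)),1)<.11]
print(np.histogram(Q[:,2],np.arange(0.06,.2,.005)))
for lo,hi in((.068,.083),(.1,.118),(.13,.146)):
    S=Q[(Q[:,2]>lo)&(Q[:,2]<hi)];m=S.mean(0);n=np.linalg.svd(S-m)[2][2];print(len(S),np.median(S[:,2]),cv2.minAreaRect((S[:,:2]*1000).astype(np.float32)),n)
a=cv2.imread('pics/t3.png')[160:265,170:310];cv2.imwrite('pics/t3c.png',cv2.resize(a,None,fx=4,fy=4,interpolation=cv2.INTER_CUBIC))
```

```text
[0.40873025 0.27524161 0.25054408]
rib 136 h 0.0592 [ 0.5636 -0.0703  0.0505]
lid 333 h 0.0314 [ 0.5629 -0.0702  0.0501]
rib few
lid few
rib 144 h 0.0592 [ 0.5656 -0.2609  0.0502]
lid 317 h 0.0319 [ 0.5652 -0.261   0.0499]
(array([  4,  67, 842, 828,  53,  26,  21,  32,  29, 253,  84,   7,  15,
        12,  50, 107,   3,   0,   0,   0,   0,   0,   0,   0,   0,   0,
         0,   0]), array([0.06 , 0.065, 0.07 , 0.075, 0.08 , 0.085, 0.09 , 0.095, 0.1  ,
       0.105, 0.11 , 0.115, 0.12 , 0.125, 0.13 , 0.135, 0.14 , 0.145,
       0.15 , 0.155, 0.16 , 0.165, 0.17 , 0.175, 0.18 , 0.185, 0.19 ,
       0.195, 0.2  ]))
1760 0.07496194886728862 ((544.2525634765625, 254.13014221191406), (158.70693969726562, 96.84901428222656), 81.44351196289062) [2.64123170e-03 3.37647954e-05 9.99996511e-01]
370 0.10833617037331615 ((545.1290283203125, 255.11880493164062), (45.16258239746094, 72.2265853881836), 81.63648223876953) [-0.0061253  -0.02541713  0.99965817]
160 0.1360592505892082 ((545.0148315429688, 255.09927368164062), (18.82239532470703, 49.02390670776367), 81.31155395507812) [-0.02533096 -0.01868173  0.99950454]
```

View pics/t3c.png

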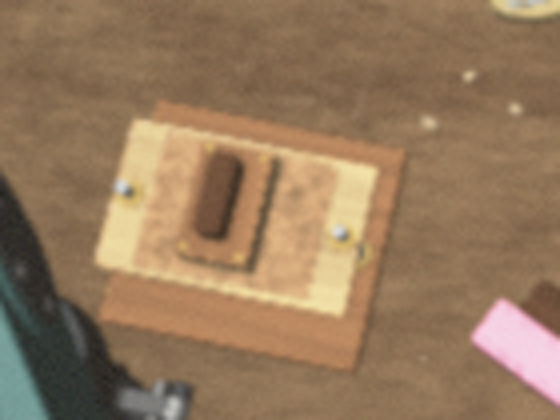

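The case sits flat at crop (230,210), about 1 mm off the platen's centre. The platen has sunk about 12 mm, and both lead cases are home. Handing in.

```bash
python3 -c "
from rig import job;print(job.sign_off())"
```

```text
the job is handed in; nothing more can be done
None
```

I handed the job in at about 21 s: the middle case was the light one (about 1.2 N) and stands flat on the platen, about 1 mm off centre, with the platen sunk about 12 mm; both other cases lie home (I weighed the left as lead at 5.7 N and never lifted the right), and sign-off returned no verdict.

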